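# Hang a bearing ring on the sprung J-hook

### The job

Lift the large aluminium ring out of its wooden cradle by its rim and hang it on the J-hook of the grey stand: bring the rim over the upturned tip, lower it into the hook's mouth and press it gently down on the yellow sprung seat just until the orange catch has snapped out over the rim, then let go. How high the hook is clamped on its post is not measured, so feel your way down: never press the seat to its stop or bear hard on the hook (25 N is too much). Do not drop the ring, and leave the tools and small bearings where they lie.

Things in the scene. Friction and masses are not known exactly. Their poses are not given: they have to be found in the camera images.
- ring: Bare aluminium ring, 150 mm outside, 128 mm bore, 16 mm wide, 0.09 to 0.14 kg, upright in the cradle, free to lift straight up. Origin at its centre, 85 mm above the table; own x is its level axis, about toward the robot; z up. Pinch it across its width from above, 40 to 60 mm to the side of its top: there fingers stay clear of the hook. Pressed hard it may turn a little in the fingers.
- cradle: Wooden cradle, fixed: base 62 x 150 x 8 mm, four cheeks up to 58 mm above the table that hold the ring upright between them with 2 mm of play each side. Origin on the table under the ring's centre; x is the ring's axis, y along the ring.
- stand: Fixed stand: grey base 150 x 120 x 10 mm, round post 18 mm thick, 218 mm high, 46 mm behind the origin (its +x). Origin on the table straight below the middle of the hook's mouth. The hook's upturned tip stands on the -x side, toward the robot; the ring hangs with its axis along the stand's x. The steel hook is clamped on the post at a height that varies and is not measured.
- mouth_line (a point): Fixed point of the stand 240 mm above its origin, on the line straight down through the middle of the hook's mouth. The unpressed yellow seat's top lies on this line 0 to 45 mm below this point (unmeasured). Hook parts lie within 15 mm of the middle in y, the catch and its housing included; only the clamp screw at the post reaches 38 mm to -y.
- post_top (a point): Top of the post. Hook profile in stand x, and height over the unpressed seat: arm 20 to 30 mm below; tip's inner face x = -10 mm, its flared lip ends at x = -25, 27 high; shoulder x = +10; catch nose at x = +1, flat underside 6 high, slope up to x = +10, 19 high; housing behind it 25 high. The rim goes down between tip and shoulder, pushing the catch back.
- seat (a joint): How far the yellow sprung seat in the bottom of the hook is pressed down: 0 free, 0.014 m at its stop; 0.7 N per mm. The ring's weight alone presses it 1.2 to 2 mm. The rim must press it some 6.5 mm down (4.5 N) for the catch to snap over the rim; the catch then keeps it about 6 mm down. More than 12 mm (8.4 N) is too far.
- catch (a joint): How far the orange spring catch is pushed back (toward the post): 0 fully out, 0.011 m at its stop; 2 N at the start, 0.2 N more per mm. Some 3 to 4 N of downward push takes the rim down its slope; it then only rubs lightly until it snaps out.
- micrometer: Green outside micrometer lying on the table, 61 x 130 x 16 mm; leave alone. Origin at the middle of its underside.
- screwdriver: Red-handled screwdriver lying on the table, 209 mm long, 31 mm thick; leave alone. Origin at the middle of its underside.
- marker: Blue marker lying on the table, 137 mm long, 18 mm thick; leave alone. Origin at the middle of its underside.
- race_t_01: Small steel bearing on the table, 29 mm across, 10 mm high; leave alone. Origin at the middle of its underside.
- race_b_12: Small steel bearing on the table, 29 mm across, 10 mm high; leave alone. Origin at the middle of its underside.
- race_b_13: Small steel bearing on the table, 29 mm across, 10 mm high; leave alone. Origin at the middle of its underside.
- race_b_14: Small steel bearing on the table, 29 mm across, 10 mm high; leave alone. Origin at the middle of its underside.
Things that resemble listed ones, but are neither listed nor needed, are in the scene too. There is more than one size of the ring; the one meant has the size given above.

How it is judged:
By the outcome, as a careful person would: the job done as asked, in the order asked, and still so for the second after the job is handed in, with the robot touching nothing.
It also fails if it takes over 66 s, if anything falls off the work surface, if the arm or the gripper's body presses on something with over 40 N, if the wrist force passes 120 N, or if a joint passes its speed limit or range.

### The arm

A 6-joint arm with a two-finger parallel gripper is mounted at the origin on a cart in front of the work surface, level with it; the furniture and walls round the work are solid. World frame = base frame: x ahead of the robot, y to its left, z up, the work surface at z = 0. Lengths are in m, angles in degrees, forces in N, time in s.
With the tool pointing down it reaches from about 0.25 to 0.725 m from the base axis. Payload 9.7 kg.
Tool frame: the origin (TCP) lies between the finger pads; the fingertips stand 17 mm ahead of it and the grasp point (between the pads) lies 2 mm behind it; z points along the fingers, y is the direction in which the jaws open and shut (so a half turn about z gives the same grasp; the last joint's range is limited). The gripper opens to 85 mm and grips with 20 to 120 N. Pads are 22 mm wide; open, the fingers measure 114 mm over their backs; the gripper's body (76 mm by 85 mm) begins 54 mm behind the grasp point. The pads swing forward as they close: fully open they stand 13 mm farther back than shut.
Start: joints at [-68.411, 4.979, 10.078, 95.1, 0, 90], TCP at [0.202, -0.511, 0.248] pointing down, gripper open.
Joint ranges: [-179.16, 179.16], [-48.56, 103.87], [-65.8, 70.77], [-126.05, 130.52], [-82.76, 87.17], [-180, 180]. Speed limits (degrees/s): [127.2, 127.2, 147.25, 180, 180, 180].

### API

Orientations are given as [roll, pitch, yaw] about the fixed x, y, z axes, in that order (R = Rz(yaw) Ry(pitch) Rx(roll)).
In Python, from workcell import monitor, cams, order gives the robot as it stands. The module is installed in compiled form; this text tells all that it offers.
- The arm moves only by the shell command python3 -m handwheel 'ROWS' [OPENING] [FORCE]. ROWS is JSON, a list of rows, each a list of 6 numbers: the shift along the tool's x, y, z in m, then the turn, a rotation vector about the tool's x, y, z in degrees. In form: [[tx, ty, tz, wx, wy, wz], ...]. A call has exactly 8 rows; each row shifts and turns the commanded pose from where the row before left it, along the tool's axes as they then stand; what a row does not reach is not made up. A row lasts 1/12 s, in which the tool goes at most 41.7 mm and 7.16 degrees, less where a joint would pass 70% of its speed; a pose out of reach is approached as far as the arm can. A call is refused whole if a number of a shift passes 0.0417 or a number of a turn 7.16, either way. A call with a gripper value outside its range is refused whole. OPENING is the opening, from -1 (shut) to 1 (fully open), set as the call begins (- or left out, the last holds). The fingers move at their own pace and stop on an object; FORCE is the grip in N (left out, the last holds). Time passes only in rows, so rows that do not move let the fingers close, or fill a call up. It gives the time, the measured TCP pose, the force and the opening at its end, in the units of the state.
- monitor.get_obs(): the state, without advancing time (a new reading comes with each control period).
- cams.camera(name): name is "side" or "top" or "wrist"; returns a dict with "img" (480x640x3 uint8, red, green, blue), "depth" (480x640 float32, m along the optical axis (not along the pixel's ray), 0 where there is no reading), "fx", "fy", "cx", "cy" (pixels), "distortion" ([k1, k2, p1, p2, k3] as OpenCV has them; the pictures are not rectified), "rvec" (rotation vector, rad) and "tvec" (3), from world to camera coordinates, as OpenCV has them; the wrist camera has in their place "tool_from_camera" (4x4, takes a point from camera to tool coordinates, whose origin is the TCP and whose axes are the flange's). Camera axes: x right, y down, z forward; pixel columns grow to the right and rows downward; lengths in m; the calibration is good to about 2 mm. A picture is of the moment at which its call begins: read the wrist's pose just before it.
- order.job_done(): hands the job in, once; it reports no verdict.
The state is a dict: "time": time; "q": joint angles; "qd": joint speeds; "joint_efforts": joint torques, N m; "ee_pos": TCP position; "tcp_rot": TCP orientation; "wrist_force": force on the tool from outside, world axes, zero at the start; "torque": the same for the moment, N m; "opening": finger opening in m.
Only numpy, scipy, OpenCV 4.12 (cv2) and the standard library are available. Lean on these libraries where they do the work, as an engineer would, in place of code of your own. Each camera call takes 0.05 s, during which the arm holds its last target. There are 200 camera calls.

## Working session

There is one attempt and no reset: what is moved stays moved. The work goes in short steps, Python scripts to look and compute and a shell command to move; the robot and the scene stay as the last step left them, time stands still between calls to the robot, and variables do not carry over. Pictures are saved under pics/ and viewed, about 8 in all and at most 12, crops included, and the job is handed in when it is done.

```bash
mkdir -p pics; ls; cat > h.py <<'E'
import numpy as np, cv2, pickle
from workcell import monitor, cams, order
def snap(n, tag):
    o=monitor.get_obs(); c=cams.camera(n); c['obs']=o
    pickle.dump(c,open(f'pics/{tag}.pkl','wb')); cv2.imwrite(f'pics/{tag}.png',c['img'][:,:,::-1]); return c
def load(tag): return pickle.load(open(f'pics/{tag}.pkl','rb'))
def K(c): return np.array([[c['fx'],0,c['cx']],[0,c['fy'],c['cy']],[0,0,1.]])
def rotrpy(r):
    from scipy.spatial.transform import Rotation as R
    return R.from_euler('xyz',r,degrees=True).as_matrix()
def cw(c): # camera->world R,t
    if 'rvec' in c:
        R=cv2.Rodrigues(np.array(c['rvec'],float))[0]; return R.T, -R.T@np.array(c['tvec'],float).ravel()
    T=np.array(c['tool_from_camera']); Rt=rotrpy(c['obs']['tcp_rot']); return Rt@T[:3,:3], Rt@T[:3,3]+np.array(c['obs']['ee_pos'])
def rays(c,uv):
    p=cv2.undistortPoints(np.array(uv,float).reshape(-1,1,2),K(c),np.array(c['distortion'],float)).reshape(-1,2)
    return np.c_[p,np.ones(len(p))]
def onz(c,uv,z):
    R,t=cw(c); d=rays(c,uv)@R.T; return t+d*((z-t[2])/d[:,2])[:,None]
def pts(c,uv):
    uv=np.array(uv,int).reshape(-1,2); D=c['depth'][uv[:,1],uv[:,0]]; R,t=cw(c); return (rays(c,uv)*D[:,None])@R.T+t
E
python3 - <<'E'
from h import *
a=snap('side','side0');b=snap('top','top0')
cv2.imwrite('pics/both.png',cv2.resize(np.hstack([a['img'],b['img']])[:,:,::-1],(800,300)))
o=a['obs'];print(o);print(cw(a),cw(b))
E
```

```text
pics
{'time': 0.0, 'q': array([-6.84117670e+01,  5.01181146e+00,  1.00352581e+01,  9.50990806e+01,
       -8.94309570e-04,  9.00021848e+01]), 'qd': array([ 0.03406661,  0.050225  , -0.05621441,  0.08426502,  0.04890732,
       -0.00040219]), 'joint_efforts': array([-1.72982192e-03, -5.20392501e+01,  4.64798784e+01,  1.66348089e-02,
       -5.12497513e-05, -1.74870627e-05]), 'ee_pos': array([ 0.20228687, -0.5112364 ,  0.24758343]), 'tcp_rot': array([-1.79924366e+02,  8.97192820e-04,  2.15860494e+01]), 'wrist_force': array([ 0.73785735, -0.2417089 ,  0.90622214]), 'torque': array([ 0.00078966, -0.01893631,  0.03231101]), 'opening': 0.08546242096696022}
(array([[-0.80441789, -0.38322943,  0.45392406],
       [-0.59401647,  0.50923757, -0.62275319],
       [ 0.00750216, -0.77059218, -0.63728441]]), array([-0.13281054,  0.91420306,  1.10475947])) (array([[-1.21448850e-04, -9.79286814e-01,  2.02477953e-01],
       [-9.99997957e-01,  5.27441819e-04,  1.95116658e-03],
       [-2.01754705e-03, -2.02477303e-01, -9.79284878e-01]]), array([0.19525771, 0.02171112, 1.81054444]))
```

View pics/side0.png

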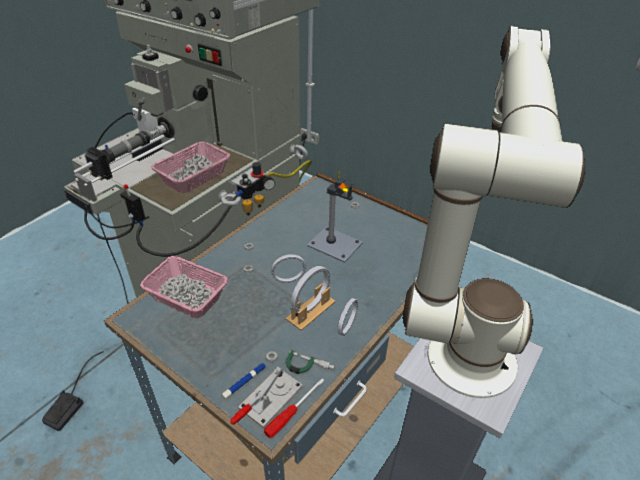

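View pics/top0.png

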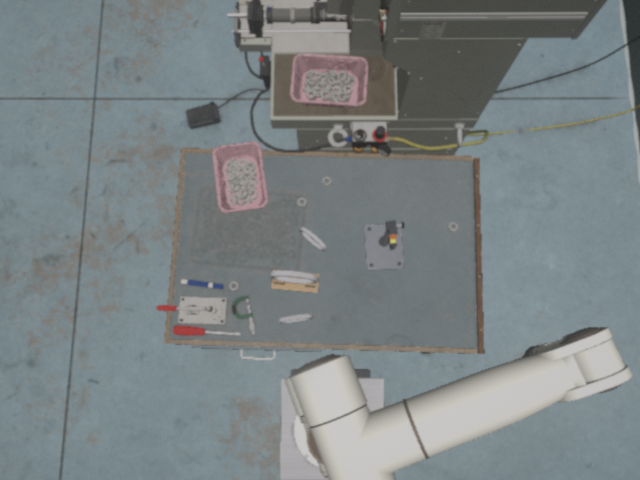

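Side view: three upright rings, at (310,290) in the wooden cradle, (290,268) loose, and (348,317) loose; the stand is at (335,240). In the top view the rings are at (293,277), (313,238) and (295,319), and the stand at (387,245). The cradled one fits the description. I'll confirm its size with depth and a crop.

```bash
python3 - <<'E'
from h import *
s=load('side0');t=load('top0')
a=s['img'][240:340,260:380];b=s['img'][165:265,290:370]
f=lambda im:cv2.resize(im,None,fx=4,fy=4,interpolation=cv2.INTER_CUBIC)
cv2.imwrite('pics/crop1.png',np.hstack([f(a),f(b)])[:,:,::-1])
for n,c,(x0,x1,y0,y1) in [('side',s,(255,370,240,345)),('top',t,(265,335,220,330))]:
    U,V=np.meshgrid(np.arange(x0,x1),np.arange(y0,y1)); uv=np.c_[U.ravel(),V.ravel()]
    P=pts(c,uv); ok=(P[:,2]>0.075)&(P[:,2]<0.3)
    m=np.zeros((480,640),np.uint8); m[uv[ok,1],uv[ok,0]]=1
    k,L,st,ce=cv2.connectedComponentsWithStats(m)
    for i in range(1,k):
        if st[i,4]<10: continue
        sel=L[uv[:,1],uv[:,0]]==i; Q=P[sel]; 
        top=Q[np.argmax(Q[:,2])]
        ev,E=np.linalg.eigh(np.cov(Q[:,:2].T)); d=E[:,1]
        print(n,ce[i].round(),st[i,4],'mean',Q.mean(0).round(3),'top',top.round(3),'dir',np.degrees(np.arctan2(d[1],d[0])).round(1),'len',np.ptp(Q[:,:2]@d).round(3),'w',np.ptp(Q[:,:2]@E[:,0]).round(3))
# stand: points by height in top and side
for n,c,(x0,x1,y0,y1) in [('side',s,(300,370,170,265)),('top',t,(350,420,210,280))]:
    U,V=np.meshgrid(np.arange(x0,x1),np.arange(y0,y1)); uv=np.c_[U.ravel(),V.ravel()]
    P=pts(c,uv)
    for lo,hi in [(0.005,0.016),(0.1,0.17),(0.18,0.4)]:
        ok=(P[:,2]>lo)&(P[:,2]<hi)
        if ok.sum()>3:
            Q=P[ok];print(n,lo,ok.sum(),Q.min(0).round(3),Q.max(0).round(3),Q.mean(0).round(3))
            if lo<.01: print(cv2.minAreaRect(Q[:,:2].astype(np.float32)*1000))
E
```

```text
side [287. 259.] 147 mean [0.584 0.067 0.098] top [0.585 0.069 0.114] dir 49.5 len 0.096 w 0.02
side [307. 282.] 421 mean [0.454 0.135 0.132] top [0.449 0.131 0.167] dir 83.3 len 0.148 w 0.023
side [346. 310.] 145 mean [0.328 0.129 0.098] top [0.325 0.118 0.112] dir 96.9 len 0.093 w 0.014
top [313. 237.] 122 mean [0.58  0.059 0.097] top [0.587 0.062 0.116] dir 50.1 len 0.1 w 0.013
top [294. 275.] 290 mean [0.453 0.114 0.141] top [0.445 0.113 0.17 ] dir 84.9 len 0.149 w 0.018
top [295. 317.] 130 mean [0.33  0.112 0.097] top [0.327 0.106 0.113] dir 98.2 len 0.095 w 0.013
side 0.005 1402 [ 0.425 -0.496  0.005] [ 0.877 -0.036  0.016] [ 0.609 -0.228  0.01 ]
((662.8682861328125, -306.1019287109375), (265.03485107421875, 543.5448608398438), 34.73946762084961)
side 0.1 102 [ 0.575 -0.175  0.102] [ 0.594 -0.154  0.169] [ 0.582 -0.163  0.136]
side 0.18 377 [ 0.514 -0.184  0.182] [ 0.601 -0.15   0.268] [ 0.557 -0.164  0.232]
top 0.005 1152 [ 0.46  -0.288  0.005] [ 0.691 -0.059  0.016] [ 0.562 -0.167  0.009]
((575.3956298828125, -173.98297119140625), (230.81907653808594, 229.37106323242188), 0.13423492014408112)
top 0.1 25 [ 0.573 -0.172  0.101] [ 0.588 -0.161  0.169] [ 0.578 -0.166  0.133]
top 0.18 290 [ 0.515 -0.207  0.205] [ 0.598 -0.155  0.27 ] [ 0.561 -0.172  0.238]
```

View pics/crop1.png

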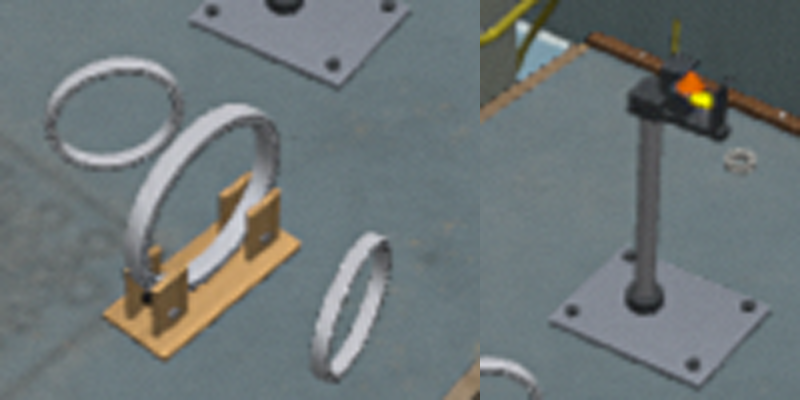

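The cradled ring spans about 148 mm and its top is at about 0.16 m. The loose ones are only about 113 mm high, so the cradled one at side (310,290) is the ring meant. Next I'll measure the stand base plate.

```bash
python3 - <<'E'
from h import *
w=snap('wrist','w0');print(np.array(w['tool_from_camera']).round(3),w['fx'],w['fy'],w['distortion'])
t=load('top0');s=load('side0')
for n,c,r,seed in [('top',t,(350,420,210,282),(375,255)),('side',s,(300,370,220,265),(350,245))]:
    im=cv2.cvtColor(c['img'],cv2.COLOR_RGB2LAB).astype(int); 
    d=np.abs(im-im[seed[1],seed[0]]).sum(2); m=np.zeros((480,640),np.uint8)
    x0,x1,y0,y1=r; m[y0:y1,x0:x1]=(d[y0:y1,x0:x1]<22)
    m=cv2.morphologyEx(m,cv2.MORPH_OPEN,np.ones((3,3)))
    k,L=cv2.connectedComponents(m); m=(L==L[seed[1],seed[0]]).astype(np.uint8)
    cs=max(cv2.findContours(m,0,cv2.CHAIN_APPROX_NONE)[0],key=cv2.contourArea)
    P=onz(c,cs.reshape(-1,2),0.010)[:,:2]*1000
    print(n,cs.reshape(-1,2).min(0),cs.reshape(-1,2).max(0),cv2.minAreaRect(P.astype(np.float32)))
# seat(yellow), catch (orange)
for n,c in [('top',t),('side',s)]:
    h=cv2.cvtColor(c['img'],cv2.COLOR_RGB2HSV)
    for nm,lo,hi in [('yel',24,34),('org',5,18)]:
        m=cv2.inRange(h,(lo,170,140),(hi,255,255)); m[:170]=0;m[270:]=0;m[:,:310]=0;m[:,430:]=0
        v,u=np.nonzero(m)
        if len(u): print(n,nm,len(u),np.median(u),np.median(v),np.median(pts(c,np.c_[u,v]),axis=0).round(3))
E
```

```text
[[ 0.001 -0.956 -0.294  0.075]
 [ 1.     0.     0.002 -0.   ]
 [-0.001 -0.294  0.956 -0.125]
 [ 0.     0.     0.     1.   ]] 432.95963242026636 432.95963242026636 [-0.07247365  0.          0.          0.          0.        ]
top [350 210] [419 281] ((572.1580810546875, -173.32687377929688), (227.88674926757812, 237.04457092285156), 89.46263885498047)
side [313 229] [358 257] ((569.5446166992188, -169.8408966064453), (149.67501831054688, 121.48570251464844), 2.0088589191436768)
side yel 15 345.0 190.0 [ 0.538 -0.167  0.239]
side org 26 342.0 186.0 [ 0.548 -0.167  0.251]
```

```bash
python3 -m handwheel '[[0,0,-0.033,0,0,-7.1],[0,0,-0.033,0,0,-7.1],[0,0,-0.033,0,0,-7.1],[0,0,-0.033,0,0,-7.1],[0,0,0,0,0,-7.1],[0,0,0,0,0,-7.1],[0,0,0,0,0,-7.1],[0,0,0,0,0,-7.1]]'
python3 -m handwheel '[[0,0,0,0,0,-7.1],[0.03,0.025,0,0,0,0],[0.03,0.025,0,0,0,0],[0.03,0.025,0,0,0,0],[0.03,0.025,0,0,0,0],[0.03,0.025,0,0,0,0],[0.03,0.025,0,0,0,0],[0.03,0.025,0,0,0,0]]'
python3 -m handwheel '[[0.032,0.026,0,0,0,0],[0.032,0.026,0,0,0,0],[0.032,0.026,0,0,0,0],[0.032,0.026,0,0,0,0],[0.032,0.026,0,0,0,0],[0,0,0,0,0,0],[0,0,0,0,0,0],[0,0,0,0,0,0]]'
python3 -c "
from h import *
snap('wrist','w1')"
```

```text
time: 0.82
ee_pos: [0.2024, -0.5116, 0.3801]
tcp_rot: [-180.0, -0.0, 78.7]
wrist_force: [-0.0, 0.1, -0.1]
opening: 0.0852
time: 1.48
ee_pos: [0.3943, -0.3142, 0.3802]
tcp_rot: [-180.0, -0.0, 85.5]
wrist_force: [-0.1, -0.0, -1.0]
opening: 0.0854
time: 2.15
ee_pos: [0.5355, -0.1665, 0.3799]
tcp_rot: [-180.0, 0.0, 85.5]
wrist_force: [-0.9, -0.4, -0.0]
opening: 0.0856
```

View pics/w1.png

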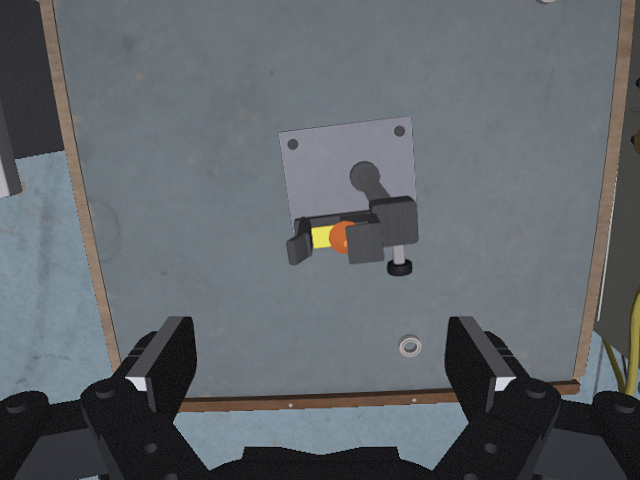

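The view shows the hook from above: tip at (298,247), yellow seat (322,237), orange catch (343,236), clamp screw (400,265) to −y. I'll measure it.

```bash
python3 - <<'E'
from h import *
c=load('w1')
h=cv2.cvtColor(c['img'],cv2.COLOR_RGB2HSV)
ps=np.radians(2.0);R2=np.array([[np.cos(ps),np.sin(ps)],[-np.sin(ps),np.cos(ps)]])
for nm,m in [('yel',cv2.inRange(h,(24,150,120),(34,255,255))),('org',cv2.inRange(h,(4,150,100),(18,255,255)))]:
    m=np.where((np.indices(m.shape)[1]>280)&(np.indices(m.shape)[1]<440)&(np.indices(m.shape)[0]<290)&(np.indices(m.shape)[0]>190),m,0)
    v,u=np.nonzero(m); P=pts(c,np.c_[u,v]); z=P[:,2]
    print(nm,len(u),u.min(),u.max(),v.min(),v.max(),np.median(P,0).round(4),np.percentile(z,[5,50,95]).round(4))
    S=P.copy(); S[:,:2]=P[:,:2]@R2.T; print('  stand-rot x',np.percentile(S[:,0],[2,98]).round(4),'y',np.percentile(S[:,1],[2,50,98]).round(4))
U,V=np.meshgrid(np.arange(280,425),np.arange(190,285)); uv=np.c_[U.ravel(),V.ravel()]
P=pts(c,uv); S=P.copy(); S[:,:2]=P[:,:2]@R2.T
hi=P[:,2]>0.15
Q=S[hi]
x0=-0; 
xs=np.arange(Q[:,0].min(),Q[:,0].max(),0.006)
for x in xs:
    k=Q[(Q[:,0]>=x)&(Q[:,0]<x+.006)]
    zt=np.percentile(k[:,2],97); kk=k[k[:,2]>zt-.008]
    print(f'{x:.3f} n{len(k)} ztop {zt:.4f} y {kk[:,1].min():.4f} {kk[:,1].max():.4f}')
# plate
im=cv2.cvtColor(c['img'],cv2.COLOR_RGB2LAB).astype(int)
d=np.abs(im-im[150,330]).sum(2)<20
U,V=np.meshgrid(np.arange(270,425),np.arange(105,212)); m=np.zeros((480,640),np.uint8); m[105:212,270:425]=d[105:212,270:425]
m=cv2.morphologyEx(m,cv2.MORPH_OPEN,np.ones((3,3)))
k,L=cv2.connectedComponents(m); m=L==L[150,330]
v,u=np.nonzero(m)
# top edge, left edge, right edge
te=[(x,v[u==x].min()) for x in range(290,402)]
le=[(u[v==y].min(),y) for y in range(140,210)]; re=[(u[v==y].max(),y) for y in range(125,190)]
for nm,e,ax in [('top',te,0),('left',le,1),('right',re,1)]:
    W=onz(c,np.array(e),0.010)[:,:2]; vx,vy,x,y=cv2.fitLine((W*1000).astype(np.float32),cv2.DIST_HUBER,0,.01,.01).ravel()
    print(nm,np.degrees(np.arctan2(vy,vx)).round(2),(R2@[x,y]).round(1))
E
```

```text
yel 75 311 332 225 247 [ 0.5332 -0.1693  0.2377] [0.228  0.2377 0.2388]
  stand-rot x [0.5226 0.5364] y [-0.1964 -0.1876 -0.1828]
org 486 329 354 221 252 [ 0.5468 -0.1678  0.2485] [0.2441 0.2485 0.2566]
  stand-rot x [0.5344 0.5485] y [-0.1989 -0.1868 -0.1791]
0.509 n331 ztop 0.2648 y -0.1974 -0.1815
0.515 n431 ztop 0.2620 y -0.1970 -0.1817
0.521 n345 ztop 0.2523 y -0.1965 -0.1818
0.527 n290 ztop 0.2390 y -0.1966 -0.1823
0.533 n380 ztop 0.5048 y -0.1104 -0.1104
0.539 n402 ztop 0.2610 y -0.1996 -0.1789
0.545 n519 ztop 0.2637 y -0.2012 -0.1773
0.551 n524 ztop 0.2638 y -0.2010 -0.1772
0.557 n543 ztop 0.2636 y -0.2008 -0.1769
0.563 n373 ztop 0.2634 y -0.2009 -0.1771
0.569 n520 ztop 0.2312 y -0.2263 -0.1739
0.575 n733 ztop 0.2311 y -0.2264 -0.1740
0.581 n661 ztop 0.2312 y -0.2265 -0.1743
0.587 n419 ztop 0.2311 y -0.2262 -0.1742
0.593 n9 ztop 0.2279 y -0.1938 -0.1790
top 2.71 [ 563.2 -130.9]
left -87.19 [ 488.7 -172. ]
right -87.71 [ 635.6 -180.9]
```

```bash
python3 - <<'E'
from h import *
c=load('w1')
ps=np.radians(2.5);R2=np.array([[np.cos(ps),np.sin(ps)],[-np.sin(ps),np.cos(ps)]])
U,V=np.meshgrid(np.arange(275,425),np.arange(190,285)); uv=np.c_[U.ravel(),V.ravel()]
P=pts(c,uv); S=P.copy(); S[:,:2]=P[:,:2]@R2.T; 
tip=S[(S[:,2]>.258)&(S[:,0]<.53)&(S[:,2]<.28)]; ho=S[(S[:,2]>.258)&(S[:,0]>.54)&(S[:,2]<.28)]; cl=S[(S[:,2]>.224)&(S[:,2]<.234)&(S[:,0]>.565)]
for n,q in [('tip',tip),('hous',ho),('clamp',cl)]: print(n,len(q),np.percentile(q,[0,2,98,100],axis=0).round(4).tolist())
h=cv2.cvtColor(c['img'],cv2.COLOR_RGB2HSV); im=c['img']
for v in (232,236,240,244):
    print(v,[(u,tuple(int(k) for k in im[v,u])) for u in range(306,336,2)])
m=cv2.inRange(h,(4,150,100),(18,255,255))
for v in range(228,248,3):
    u=np.nonzero(m[v,300:380])[0]+300
    print(v,u.min(),(R2@onz(c,[[u.min(),v]],.2445)[0,:2]).round(4), (R2@onz(c,[[u.min(),v]],.248)[0,:2]).round(4))
# post in side and w1 mid column by depth at mid heights
s=load('side0');U,V=np.meshgrid(np.arange(325,345),np.arange(195,235)); P=pts(s,np.c_[U.ravel(),V.ravel()])
R,t=cw(s); k=P[(P[:,2]>.06)&(P[:,2]<.19)&(P[:,0]>.55)&(P[:,0]<.62)]
d=(k.mean(0)-t);d[2]=0;d/=np.linalg.norm(d); n=np.array([-d[1],d[0],0]); lat=k@n; f=k@d
lo,hi=np.percentile(lat,[1,99]); ctr=n*(lo+hi)/2+d*(np.percentile(f,5)+.009); print('post',(R2@ctr[:2]).round(4),hi-lo)
E
```

```text
tip 364 [[0.5071, -0.2019, 0.258], [0.5076, -0.2014, 0.2583], [0.5154, -0.1864, 0.2648], [0.5162, -0.1859, 0.2653]]
hous 1407 [[0.5411, -0.206, 0.258], [0.5433, -0.2052, 0.2607], [0.5634, -0.1822, 0.2639], [0.564, -0.1818, 0.2646]]
clamp 1841 [[0.565, -0.2316, 0.224], [0.5667, -0.23, 0.2246], [0.5904, -0.1795, 0.2313], [0.5915, -0.1788, 0.2321]]
232 [(306, (42, 42, 42)), (308, (36, 33, 34)), (310, (23, 22, 35)), (312, (238, 229, 96)), (314, (227, 225, 101)), (316, (227, 226, 101)), (318, (226, 224, 98)), (320, (227, 225, 102)), (322, (226, 223, 98)), (324, (227, 224, 100)), (326, (227, 225, 102)), (328, (225, 224, 98)), (330, (189, 91, 49)), (332, (194, 104, 58)), (334, (194, 102, 55))]
236 [(306, (75, 77, 81)), (308, (73, 73, 79)), (310, (26, 28, 32)), (312, (162, 147, 64)), (314, (228, 226, 100)), (316, (227, 224, 99)), (318, (228, 224, 100)), (320, (227, 226, 100)), (322, (227, 225, 101)), (324, (227, 225, 100)), (326, (226, 224, 99)), (328, (221, 215, 91)), (330, (192, 101, 54)), (332, (192, 102, 56)), (334, (190, 101, 53))]
240 [(306, (67, 68, 70)), (308, (71, 74, 78)), (310, (3
[... 278 characters left out ...]
1, 53))]
244 [(306, (61, 62, 66)), (308, (76, 75, 82)), (310, (55, 54, 59)), (312, (66, 62, 50)), (314, (233, 225, 93)), (316, (227, 224, 96)), (318, (227, 225, 97)), (320, (227, 225, 98)), (322, (225, 223, 95)), (324, (227, 225, 99)), (326, (227, 225, 97)), (328, (228, 227, 100)), (330, (213, 177, 78)), (332, (183, 96, 52)), (334, (182, 94, 49))]
228 332 [ 0.535  -0.1875] [ 0.535  -0.1866]
231 330 [ 0.5336 -0.1893] [ 0.5336 -0.1883]
234 329 [ 0.5327 -0.1912] [ 0.5328 -0.1902]
237 329 [ 0.5325 -0.1931] [ 0.5325 -0.1921]
240 329 [ 0.5323 -0.1951] [ 0.5323 -0.194 ]
243 330 [ 0.5327 -0.1971] [ 0.5327 -0.196 ]
246 332 [ 0.5337 -0.1993] [ 0.5337 -0.1981]
post [ 0.5762 -0.1909] 0.01736913856476613
```

```bash
python3 -m handwheel '[[0.035,-0.0132,0,0,0,0],[0.035,-0.0132,0,0,0,0],[0.035,-0.0132,0,0,0,0],[0.035,-0.0132,0,0,0,0],[0.035,-0.0132,0.015,0,0,0],[0.035,-0.0132,0.015,0,0,0],[0.035,-0.0132,0.015,0,0,0],[0.035,-0.0132,0.015,0,0,0]]'
python3 -m handwheel '[[0,0,0.02,0,0,0],[0,0,0.02,0,0,0],[0,0,0,0,0,0],[0,0,0,0,0,0],[0,0,0,0,0,0],[0,0,0,0,0,0],[0,0,0,0,0,0],[0,0,0,0,0,0]]'
python3 - <<'E'
from h import *
c=snap('wrist','w2')
U,V=np.meshgrid(np.arange(0,640),np.arange(0,330)); uv=np.c_[U.ravel(),V.ravel()]
P=pts(c,uv); ok=(P[:,2]>.12)&(P[:,2]<.18)&(abs(P[:,0]-.452)<.03)&(abs(P[:,1]-.12)<.09)&(c['depth'][uv[:,1],uv[:,0]]>0)
Q=P[ok]; print(len(Q),Q.min(0).round(4),Q.max(0).round(4))
# top band: rows along y
T=Q
for y in np.arange(.045,.195,.01):
    k=T[(T[:,1]>=y)&(T[:,1]<y+.002)]
    if len(k)>5: 
        zt=np.percentile(k[:,2],95);kk=k[k[:,2]>zt-.004]; print(y.round(3),'x',np.percentile(kk[:,0],[2,98]).round(4),'mid',(np.percentile(kk[:,0],[2,98]).mean()).round(4),'z',zt.round(4))
# circle fit in y,z of upper outer points
ys=np.arange(.05,.19,.002); zz=[]
for y in ys:
    k=Q[(Q[:,1]>=y)&(Q[:,1]<y+.002)]; zz.append(np.percentile(k[:,2],90) if len(k)>5 else np.nan)
zz=np.array(zz);g=np.isfinite(zz)&(zz>.13);y=ys[g]+.001;z=zz[g]
A=np.c_[2*y,2*z,np.ones(len(y))];s=np.linalg.lstsq(A,y*y+z*z,rcond=None)[0];print('circ',s[:2],np.sqrt(s[2]+s[0]**2+s[1]**2))
E
```

```text
time: 2.87
ee_pos: [0.4512, 0.1209, 0.3202]
tcp_rot: [179.9, -0.0, 85.3]
wrist_force: [1.2, -0.3, 0.1]
opening: 0.0855
time: 3.53
ee_pos: [0.4527, 0.1206, 0.2811]
tcp_rot: [179.9, -0.0, 85.4]
wrist_force: [0.3, 0.9, 0.6]
opening: 0.0853
5118 [0.4412 0.0531 0.12  ] [0.4696 0.1857 0.1621]
0.055 x [0.4426 0.4574] mid 0.45 z 0.1264
0.065 x [0.4424 0.4578] mid 0.4501 z 0.1389
0.075 x [0.4435 0.4594] mid 0.4515 z 0.1475
0.085 x [0.444  0.4599] mid 0.4519 z 0.1537
0.095 x [0.4451 0.461 ] mid 0.4531 z 0.1576
0.105 x [0.4464 0.4622] mid 0.4543 z 0.1603
0.115 x [0.4473 0.4629] mid 0.4551 z 0.1612
0.125 x [0.4481 0.4641] mid 0.4561 z 0.161
0.135 x [0.4489 0.4649] mid 0.4569 z 0.1597
0.145 x [0.4497 0.4662] mid 0.458 z 0.1563
0.155 x [0.4511 0.4665] mid 0.4588 z 0.1516
0.165 x [0.4523 0.4675] mid 0.4599 z 0.1448
0.175 x [0.4531 0.4681] mid 0.4606 z 0.1352
0.185 x [0.4556 0.4639] mid 0.4598 z 0.1209
circ [0.11911135 0.08655525] 0.07450485277904229
```

View pics/w2.png

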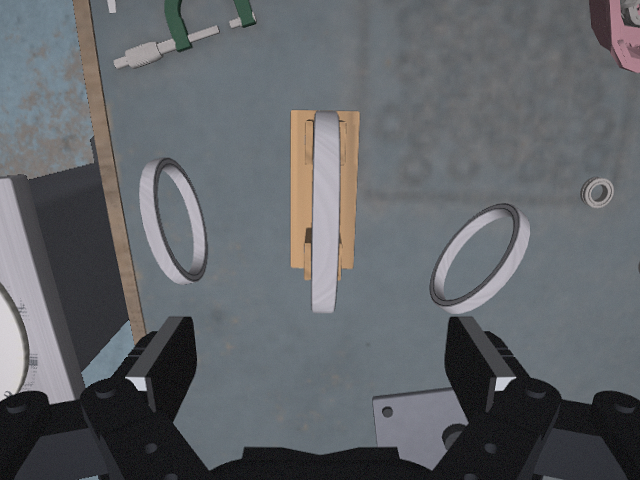

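```bash
python3 -m handwheel '[[0,0,0,0,0,0.8],[0.0243,0.0015,0,0,0,0],[0.0243,0.0015,0,0,0,0],[0,0,0.03,0,0,0],[0,0,0.03,0,0,0],[0,0,0.03,0,0,0],[0,0,0.03,0,0,0],[0,0,0,0,0,0]]' 0.2 40
python3 -m handwheel '[[0,0,0.009,0,0,0],[0,0,0.009,0,0,0],[0,0,0.009,0,0,0],[0,0,0,0,0,0],[0,0,0,0,0,0],[0,0,0,0,0,0],[0,0,0,0,0,0],[0,0,0,0,0,0]]'
python3 -c "
from h import *
c=snap('wrist','w3')
U,V=np.meshgrid(np.arange(0,640),np.arange(0,400)); uv=np.c_[U.ravel(),V.ravel()]
P=pts(c,uv); T=rotrpy(c['obs']['tcp_rot']); L=(P-c['obs']['ee_pos'])@T
ok=(P[:,2]>.135)&(P[:,2]<.18)&(abs(L[:,1])<.014)&(P[:,1]>.1)&(P[:,1]<.155)
for a in np.arange(.1,.155,.01):
    k=L[ok&(P[:,1]>a)&(P[:,1]<a+.01)]
    if len(k): print(a.round(2),np.percentile(k[:,1],[2,98]).round(4))
"
```

```text
time: 4.25
ee_pos: [0.4574, 0.1682, 0.1546]
tcp_rot: [-179.6, 0.2, 84.7]
wrist_force: [-0.2, 0.3, -0.5]
opening: 0.0512
time: 4.92
ee_pos: [0.46, 0.1691, 0.1339]
tcp_rot: [180.0, -0.0, 84.7]
wrist_force: [0.3, -0.6, -0.5]
opening: 0.0512
```

```bash
python3 -m handwheel '[[0,0,0,0,0,0],[0,0,0,0,0,0],[0,0,0,0,0,0],[0,0,0,0,0,0],[0,0,0,0,0,0],[0,0,0,0,0,0],[0,0,0,0,0,0],[0,0,0,0,0,0]]' -1 60;
python3 -m handwheel '[[0,0,0,0,0,0],[0,0,0,0,0,0],[0,0,0,0,0,0],[0,0,0,0,0,0],[0,0,0,0,0,0],[0,0,0,0,0,0],[0,0,0,0,0,0],[0,0,0,0,0,0]]' -1 100; python3 -c "
from h import *
print(monitor.get_obs());snap('wrist','w4');snap('side','s4')"
```

```text
time: 5.63
ee_pos: [0.4598, 0.169, 0.1334]
tcp_rot: [180.0, -0.0, 84.7]
wrist_force: [-0.5, 0.3, 1.6]
opening: 0.015
time: 6.3
ee_pos: [0.4598, 0.1691, 0.1334]
tcp_rot: [180.0, -0.0, 84.7]
wrist_force: [-0.9, 1.1, 3.8]
opening: 0.0143
{'time': 6.3, 'q': array([ 2.01842631e+01, -3.98182734e+00, -1.16431307e+01,  8.23242503e+01,
        4.21869541e-03,  1.15493885e+02]), 'qd': array([-0.00707565, -0.05350928, -0.00820813,  0.0113624 , -0.0298448 ,
       -0.02657541]), 'joint_efforts': array([-5.50506357e-01, -4.06006694e+01,  4.48138046e+01, -4.97290413e-03,
       -2.56829923e-01, -3.98110400e-02]), 'ee_pos': array([0.45982035, 0.1690586 , 0.13339891]), 'tcp_rot': array([ 1.79988776e+02, -1.00258301e-02,  8.46903791e+01]), 'wrist_force': array([-0.9312356 ,  1.07509911,  3.76707176]), 'torque': array([ 0.15157016,  0.0826045 , -0.07675486]), 'opening': 0.01433922379468187}
```

View pics/w4.png

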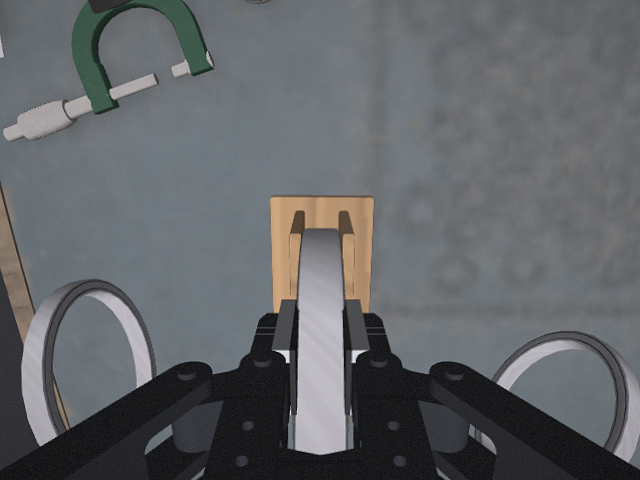

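```bash
python3 -m handwheel '[[0,0,-0.01,0,0,0],[0,0,-0.02,0,0,0],[0,0,-0.03,0,0,0],[0,0,-0.03,0,0,0],[0,0,-0.03,0,0,0],[0,0,-0.03,0,0,0],[0,0,-0.03,0,0,0],[0,0,0,0,0,0]]'
python3 -m handwheel '[[0,0,0,0,0,-3.9],[0,0,0,0,0,-3.9],[-0.012,0,0,0,0,0],[-0.02,0,0,0,0,0],[-0.03,0,0,0,0,0],[-0.03,0,0,0,0,0],[-0.03,0,0,0,0,0],[-0.03,0,0,0,0,0]]'
python3 -m handwheel '[[-0.03,0,0,0,0,0],[-0.03,0,0,0,0,0],[-0.03,0,0,0,0,0],[-0.03,0,0,0,0,0],[-0.02,0,0,0,0,0],[0,0,0,0,0,0],[0,0,0,0,0,0],[0,0,0,0,0,0]]'
python3 - <<'E'
from h import *
w=snap('wrist','w5');t=snap('top','t5');s=snap('side','s5');o=s['obs'];print(o['wrist_force'],o['torque'])
f=lambda im:cv2.resize(im,None,fx=4,fy=4,interpolation=cv2.INTER_CUBIC)
x=f(s['img'][160:280,290:390]); y=cv2.resize(w['img'],(400,480)); cv2.imwrite('pics/c5.png',np.hstack([x,cv2.resize(w['img'],(400,480))])[:,:,::-1])
T=rotrpy(o['tcp_rot'])
for n,c in (('w',w),('t',t),('s',s)):
    U,V=np.meshgrid(np.arange(640),np.arange(480)); uv=np.c_[U.ravel(),V.ravel()]
    P=pts(c,uv);L=(P-o['ee_pos'])@T   # tool coords
    ok=(abs(L[:,1])<.016)&(L[:,0]<-.018)&(L[:,0]>-.13)&(L[:,2]>-.04)&(L[:,2]<.13)&(c['depth'][uv[:,1],uv[:,0]]>.01)
    Q=L[ok];print(n,len(Q))
    if len(Q)<20: continue
    zz=[];xs=[];ym=[]
    for a in np.arange(-.125,-.018,.004):
        k=Q[(Q[:,0]>a)&(Q[:,0]<a+.004)]
        if len(k)>4:
            zt=np.percentile(k[:,2],5); kk=k[k[:,2]<zt+.004]; xs.append(a+.002);zz.append(zt);ym.append(np.percentile(kk[:,1],[3,97]))
    print(np.c_[xs,zz,ym][::3].round(4).tolist())
    xs=np.array(xs);zz=np.array(zz)
    A=np.c_[2*xs,2*zz,np.ones(len(xs))];q=np.linalg.lstsq(A,xs*xs+zz*zz,rcond=None)[0];print('circ',q[:2],np.sqrt(q[2]+q[0]**2+q[1]**2))
E
```

```text
time: 7.07
ee_pos: [0.4603, 0.1691, 0.3191]
tcp_rot: [179.7, -0.1, 84.7]
wrist_force: [1.4, 0.4, -0.3]
opening: 0.0144
time: 7.73
ee_pos: [0.4658, 0.0152, 0.313]
tcp_rot: [-180.0, 0.0, 92.4]
wrist_force: [0.7, 0.4, -0.8]
opening: 0.014
time: 8.4
ee_pos: [0.472, -0.1228, 0.3131]
tcp_rot: [-180.0, -0.0, 92.4]
wrist_force: [-0.7, 1.1, -1.9]
opening: 0.0143
[ 0.4687681  -0.2615232  -0.80559243] [ 0.10140667 -0.03974017 -0.00351147]
w 1151
[[-0.023, -0.0219, -0.0086, 0.0072]]
circ [-0.02460852 -0.00560747] 0.0163375529864833
t 50
[[-0.123, 0.0241, -0.0057, -0.0039], [-0.111, 0.0003, -0.0017, 0.0006]]
circ [0.00238408 0.07248348] 0.13431792847807023
s 265
[[-0.123, 0.029, -0.0054, -0.0054], [-0.111, 0.0173, -0.0091, -0.0071], [-0.099, 0.0771, 0.0013, 0.0013], [-0.087, 0.0937, 0.0028, 0.0066], [-0.075, 0.0085, -0.0002, -0.0002], [-0.063, -0.028, -0.0062, -0.0003], [-0.051, -0.0275, -0.0072, -0.0068], [-0.039, 0.0184, -0.0067, -0.0067]]
circ [-0.06300918  0.03579025] 0.055265389696625804
```

View pics/c5.png

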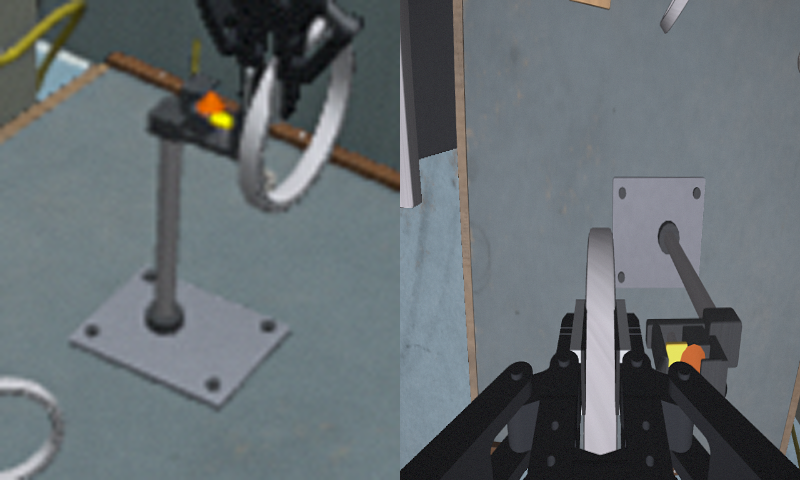

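The ring is held level in front of the hook, which is at about (690,340) in the right half of the crop. I'll check the hook position against this view.

```bash
python3 - <<'E'
from h import *
c=load('w5');o=c['obs'];T=rotrpy(o['tcp_rot'])
h=cv2.cvtColor(c['img'],cv2.COLOR_RGB2HSV)
U,V=np.meshgrid(np.arange(480,640),np.arange(300,470)); uv=np.c_[U.ravel(),V.ravel()]
P=pts(c,uv); e=np.radians(2.5);R2=np.array([[np.cos(e),np.sin(e)],[-np.sin(e),np.cos(e)]]);S=P.copy();S[:,:2]=(P[:,:2]-[.5396,-.1704])@R2.T
k=(S[:,2]>.255)&(S[:,2]<.285)&(abs(S[:,1])<.03)&(abs(S[:,0])<.05); Q=S[k]
for n,q in (('tip',Q[Q[:,0]<0]),('hous',Q[Q[:,0]>0])):
    if len(q)>5: print(n,len(q),np.percentile(q,[1,99],axis=0).round(4).tolist())
m=cv2.inRange(h,(24,150,120),(34,255,255)); m[:300]=0;m[:,:480]=0
v,u=np.nonzero(m);s=pts(c,np.c_[u,v]);s[:,:2]=(s[:,:2]-[.5396,-.1704])@R2.T;print('yel',len(u),np.percentile(s,[3,50,97],axis=0).round(4).tolist())
m=cv2.inRange(h,(4,150,100),(18,255,255)); m[:300]=0;m[:,:480]=0
v,u=np.nonzero(m);s=pts(c,np.c_[u,v]);s[:,:2]=(s[:,:2]-[.5396,-.1704])@R2.T;print('org',len(u),np.percentile(s,[3,50,97],axis=0).round(4).tolist())
# ring edges in tool frame for visible upper outer rim
U,V=np.meshgrid(np.arange(270,380),np.arange(230,420)); P=pts(c,np.c_[U.ravel(),V.ravel()]);L=(P-o['ee_pos'])@T
L=L[(abs(L[:,1])<.012)&(L[:,2]<.09)&(L[:,2]>-.04)]
for a in np.arange(-.03,.035,.008):
    q=L[(L[:,0]>a)&(L[:,0]<a+.008)]
    if len(q)>10: print(a.round(3),np.percentile(q[:,1],[2,98]).round(4),np.percentile(q[:,2],10).round(4))
E
```

```text
hous 1250 [[0.011, -0.0066, 0.256], [0.0317, 0.0121, 0.2639]]Traceback (most recent call last):
  File "<stdin>", line 10, in <module>
  File "h.py", line 21, in pts
    uv=np.array(uv,int).reshape(-1,2); D=c['depth'][uv[:,1],uv[:,0]]; R,t=cw(c); return (rays(c,uv)*D[:,None])@R.T+t
                                                                                         ~~~~^^^^^^
  File "h.py", line 16, in rays
    p=cv2.undistortPoints(np.array(uv,float).reshape(-1,1,2),K(c),np.array(c['distortion'],float)).reshape(-1,2)
      ~~~~~~~~~~~~~~~~~~~^^^^^^^^^^^^^^^^^^^^^^^^^^^^^^^^^^^^^^^^^^^^^^^^^^^^^^^^^^^^^^^^^^^^^^^^^
cv2.error: OpenCV(4.12.0) /io/opencv/modules/calib3d/src/undistort.dispatch.cpp:347: error: (-215:Assertion failed) CV_IS_MAT(_src) && CV_IS_MAT(_dst) && (_src->rows == 1 || _src->cols == 1) && (_dst->rows == 1 || _dst->cols == 1) && _src->cols + _src->rows - 1 == _dst->rows + _dst->cols - 1 && (CV_MAT_TYPE(_src->type) == CV_32FC2 || CV_MAT_TYPE(_src->type) == CV_64FC2) && (CV_MAT_TYPE(_dst->type) == CV_32FC2 || CV_MAT_TYPE(_dst->type) == CV_64FC2) in function 'cvUndistortPointsInternal'
```

```bash
python3 - <<'E'
from h import *
c=load('w5');o=c['obs'];T=rotrpy(o['tcp_rot'])
h=cv2.cvtColor(c['img'],cv2.COLOR_RGB2HSV)
e=np.radians(2.5);R2=np.array([[np.cos(e),np.sin(e)],[-np.sin(e),np.cos(e)]])
U,V=np.meshgrid(np.arange(385,560),np.arange(300,400)); uv=np.c_[U.ravel(),V.ravel()]
def st(P): S=P.copy();S[:,:2]=(P[:,:2]-[.5396,-.1704])@R2.T; return S
S=st(pts(c,uv))
k=(S[:,2]>.255)&(S[:,2]<.285)&(abs(S[:,1])<.03)&(abs(S[:,0])<.05); Q=S[k]
for n,q in (('tip',Q[Q[:,0]<-.005]),('hous',Q[Q[:,0]>0])):
    if len(q)>5: print(n,len(q),np.percentile(q,[1,99],axis=0).round(4).tolist())
for n,lo,hi in (('yel',24,34),('org',4,18)):
    m=cv2.inRange(h,(lo,130,100),(hi,255,255)); m[:300]=0;m[:,:400]=0;m[:,560:]=0
    v,u=np.nonzero(m)
    if len(u): print(n,len(u),u.min(),u.max(),np.percentile(st(pts(c,np.c_[u,v])),[3,50,97],axis=0).round(4).tolist())
U,V=np.meshgrid(np.arange(270,380),np.arange(230,470)); P=pts(c,np.c_[U.ravel(),V.ravel()]);L=(P-o['ee_pos'])@T
L=L[(abs(L[:,1])<.012)&(L[:,2]<.09)&(L[:,2]>-.04)]
for a in np.arange(-.05,.035,.008):
    q=L[(L[:,0]>a)&(L[:,0]<a+.008)]
    if len(q)>10: print(a.round(3),np.percentile(q[:,1],[2,98]).round(4),np.percentile(q[:,2],10).round(4))
E
```

```text
tip 146 [[-0.0233, 0.0022, 0.2551], [-0.0148, 0.0083, 0.263]]
hous 1266 [[0.0109, -0.0066, 0.2555], [0.0317, 0.0121, 0.2639]]
yel 480 425 459 [[-0.0116, -0.0041, 0.2368], [-0.0027, 0.0028, 0.238], [0.0057, 0.0071, 0.2478]]
org 669 448 487 [[0.0014, 0.0023, 0.2437], [0.0096, 0.0058, 0.2477], [0.0186, 0.0104, 0.2587]]
-0.026 [-0.0085  0.0075] -0.0216
-0.018 [-0.0084  0.0075] -0.0196
-0.01 [-0.0099  0.0091] -0.0292
-0.002 [-0.0095  0.0086] -0.0241
0.006 [-0.0117  0.0117] -0.0336
0.014 [-0.0082  0.0078] 0.0112
0.022 [-0.008   0.0076] 0.0296
```

```bash
python3 -m handwheel '[[0,0,0.022,0,0,0],[0,0,0.022,0,0,0],[0,0,0,0,0,0],[0,0.02,0,0,0,0],[0,0.02,0,0,0,0],[0,0.02,0,0,0,0],[0,0.0064,0,0,0,0],[0,0,0,0,0,0]]'
python3 -m handwheel '[[0,0,0,0,0,0],[0,0,0.003,0,0,0],[0,0,0.003,0,0,0],[0,0,0.003,0,0,0],[0,0,0.003,0,0,0],[0,0,0,0,0,0],[0,0,0,0,0,0],[0,0,0,0,0,0]]'
python3 - <<'E'
from h import *
w=snap('wrist','w6');s=snap('side','s6');o=s['obs'];print(o['wrist_force'],o['torque'],o['ee_pos'],o['tcp_rot'])
x=cv2.resize(s['img'][160:240,300:380],(480,480),interpolation=cv2.INTER_CUBIC)
cv2.imwrite('pics/c6.png',np.hstack([x,w['img'][240:480,160:480].repeat(2,0)[:, ::2]])[:,:,::-1])
E
```

```text
time: 9.22
ee_pos: [0.5397, -0.1192, 0.2693]
tcp_rot: [-180.0, -0.0, 92.6]
wrist_force: [-1.0, -0.0, -0.4]
opening: 0.0143
time: 9.88
ee_pos: [0.5387, -0.1199, 0.2574]
tcp_rot: [180.0, 0.0, 92.5]
wrist_force: [0.6, 0.7, -2.1]
opening: 0.0139
[-0.09997016  0.72842714 -0.55179715] [ 0.0349366  -0.01880858  0.00245335] [ 0.53876344 -0.11988577  0.25747369] [1.79983732e+02 6.54231945e-03 9.24835261e+01]
```

View pics/c6.png

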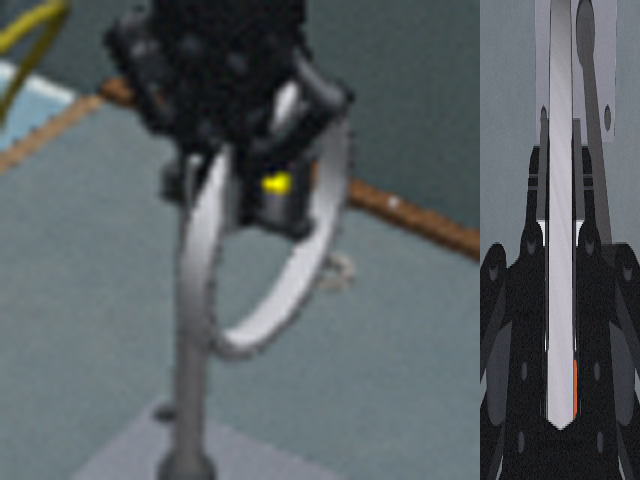

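The hook is inside the bore, and the yellow seat shows at (275,183) under the raised rim. Now I'll descend in small steps.

```bash
cat > f.py <<'E'
from h import *
F=[]
for i in range(6):
    o=monitor.get_obs();F.append(np.r_[o['wrist_force'],o['torque']]);c=cams.camera('side')
print('avg F,T',np.mean(F,0).round(2),'pos',o['ee_pos'].round(4),o['tcp_rot'].round(2),o['time'])
E
python3 f.py
python3 -m handwheel '[[0,0,0.002,0,0,0],[0,0,0.002,0,0,0],[0,0,0.002,0,0,0],[0,0,0.002,0,0,0],[0,0,0.001,0,0,0],[0,0,0.001,0,0,0],[0,0,0,0,0,0],[0,0,0,0,0,0]]'; python3 f.py
python3 -m handwheel '[[0,0,0.001,0,0,0],[0,0,0.001,0,0,0],[0,0,0.001,0,0,0],[0,0,0.001,0,0,0],[0,0,0,0,0,0],[0,0,0,0,0,0],[0,0,0,0,0,0],[0,0,0,0,0,0]]'; python3 f.py
```

```text
avg F,T [-0.06 -0.14 -1.15  0.08 -0.   -0.01] pos [ 0.5388 -0.1199  0.2573] [179.99   0.    92.49] 10.2333
time: 10.95
ee_pos: [0.5388, -0.1198, 0.2473]
tcp_rot: [180.0, -0.0, 92.5]
wrist_force: [-0.4, 0.2, -0.9]
opening: 0.0141
avg F,T [ 0.08  0.01 -0.93  0.08 -0.    0.  ] pos [ 0.5388 -0.1198  0.2474] [179.99   0.    92.49] 11.2
time: 11.92
ee_pos: [0.5388, -0.1199, 0.2434]
tcp_rot: [180.0, 0.0, 92.5]
wrist_force: [0.2, -0.1, -1.4]
opening: 0.0138
avg F,T [ 0.03  0.2  -1.27  0.06  0.02  0.01] pos [ 0.5388 -0.1199  0.2433] [-180.      0.     92.49] 12.1667
```

```bash
sed -i 's/range(6)/range(4)/' f.py
for i in 1; do python3 -m handwheel '[[0,0,0.0007,0,0,0],[0,0,0.0007,0,0,0],[0,0,0.0006,0,0,0],[0,0,0,0,0,0],[0,0,0,0,0,0],[0,0,0,0,0,0],[0,0,0,0,0,0],[0,0,0,0,0,0]]' >/dev/null; python3 f.py; done
python3 -m handwheel '[[0,0,0.0005,0,0,0],[0,0,0.0005,0,0,0],[0,0,0.0005,0,0,0],[0,0,0,0,0,0],[0,0,0,0,0,0],[0,0,0,0,0,0],[0,0,0,0,0,0],[0,0,0,0,0,0]]' >/dev/null; python3 f.py
python3 -m handwheel '[[0,0,0.0005,0,0,0],[0,0,0.0005,0,0,0],[0,0,0.0005,0,0,0],[0,0,0,0,0,0],[0,0,0,0,0,0],[0,0,0,0,0,0],[0,0,0,0,0,0],[0,0,0,0,0,0]]' >/dev/null; python3 f.py
```

```text
avg F,T [ 0.24  0.18 -1.18  0.07  0.01  0.01] pos [ 0.5388 -0.1198  0.2413] [180.     0.    92.49] 13.0333
avg F,T [-1.08  0.06 -0.96  0.03  0.2  -0.05] pos [ 0.5388 -0.1198  0.2398] [-179.99    0.     92.49] 13.9
avg F,T [-2.63 -0.59  1.04 -0.11  0.38 -0.11] pos [ 0.5388 -0.1198  0.2383] [-180.     -0.     92.49] 14.7667
```

```bash

python3 -m handwheel '[[0,0,0.0005,0,0,0],[0,0,0.0005,0,0,0],[0,0,0.0005,0,0,0],[0,0,0,0,0,0],[0,0,0,0,0,0],[0,0,0,0,0,0],[0,0,0,0,0,0],[0,0,0,0,0,0]]' >/dev/null; python3 f.py
python3 -m handwheel '[[0,0,0.0005,0,0,0],[0,0,0.0005,0,0,0],[0,0,0.0005,0,0,0],[0,0,0,0,0,0],[0,0,0,0,0,0],[0,0,0,0,0,0],[0,0,0,0,0,0],[0,0,0,0,0,0]]' >/dev/null; python3 f.py
python3 -m handwheel '[[0,0,0.0005,0,0,0],[0,0,0.0005,0,0,0],[0,0,0.0005,0,0,0],[0,0,0,0,0,0],[0,0,0,0,0,0],[0,0,0,0,0,0],[0,0,0,0,0,0],[0,0,0,0,0,0]]' >/dev/null; python3 f.py
```

```text
avg F,T [-2.01  0.49  0.65 -0.02  0.4  -0.12] pos [ 0.5388 -0.1198  0.2367] [-179.99   -0.     92.49] 15.6333
avg F,T [-2.29  0.12  0.83 -0.05  0.44 -0.13] pos [ 0.5388 -0.1198  0.2353] [-180.     -0.     92.49] 16.5
avg F,T [-2.99 -0.54  0.97 -0.07  0.48 -0.14] pos [ 0.5388 -0.1198  0.2338] [-180.     -0.     92.49] 17.3667
```

```bash

python3 -m handwheel '[[0,0,0.0005,0,0,0],[0,0,0.0005,0,0,0],[0,0,0.0005,0,0,0],[0,0,0.0005,0,0,0],[0,0,0,0,0,0],[0,0,0,0,0,0],[0,0,0,0,0,0],[0,0,0,0,0,0]]' >/dev/null; python3 f.py
python3 -m handwheel '[[0,0,0.0005,0,0,0],[0,0,0.0005,0,0,0],[0,0,0.0005,0,0,0],[0,0,0.0005,0,0,0],[0,0,0,0,0,0],[0,0,0,0,0,0],[0,0,0,0,0,0],[0,0,0,0,0,0]]' >/dev/null; python3 f.py
python3 -m handwheel '[[0,0,0.0005,0,0,0],[0,0,0.0005,0,0,0],[0,0,0.0005,0,0,0],[0,0,0.0005,0,0,0],[0,0,0,0,0,0],[0,0,0,0,0,0],[0,0,0,0,0,0],[0,0,0,0,0,0]]' >/dev/null; python3 f.py
python3 -m handwheel '[[0,0,0.0005,0,0,0],[0,0,0.0005,0,0,0],[0,0,0.0005,0,0,0],[0,0,0,0,0,0],[0,0,0,0,0,0],[0,0,0,0,0,0],[0,0,0,0,0,0],[0,0,0,0,0,0]]' >/dev/null; python3 f.py
```

```text
avg F,T [-2.94 -0.06  1.59 -0.14  0.52 -0.16] pos [ 0.5388 -0.1198  0.2317] [-179.99   -0.     92.49] 18.2333
avg F,T [-3.61 -0.29  1.63 -0.07  0.53 -0.16] pos [ 0.5388 -0.1198  0.2297] [-179.99   -0.     92.49] 19.1
avg F,T [-3.79  0.36  1.85 -0.11  0.61 -0.19] pos [ 0.5387 -0.1198  0.2277] [-179.99   -0.     92.49] 19.9667
avg F,T [-3.35 -0.09 -2.02  0.11  0.65 -0.18] pos [ 0.5387 -0.1198  0.2262] [-179.99   -0.     92.49] 20.8333
```

```bash

python3 -m handwheel '[[0,0,0.0005,0,0,0],[0,0,0.0005,0,0,0],[0,0,0.0005,0,0,0],[0,0,0.0005,0,0,0],[0,0,0,0,0,0],[0,0,0,0,0,0],[0,0,0,0,0,0],[0,0,0,0,0,0]]' >/dev/null; python3 f.py
python3 -m handwheel '[[0,0,0.0005,0,0,0],[0,0,0.0005,0,0,0],[0,0,0.0005,0,0,0],[0,0,0.0005,0,0,0],[0,0,0,0,0,0],[0,0,0,0,0,0],[0,0,0,0,0,0],[0,0,0,0,0,0]]' >/dev/null; python3 f.py
python3 -m handwheel '[[0,0,0.0005,0,0,0],[0,0,0.0005,0,0,0],[0,0,0.0005,0,0,0],[0,0,0.0005,0,0,0],[0,0,0,0,0,0],[0,0,0,0,0,0],[0,0,0,0,0,0],[0,0,0,0,0,0]]' >/dev/null; python3 f.py
```

```text
avg F,T [-3.24  0.13 -1.05  0.03  0.58 -0.18] pos [ 0.5388 -0.1199  0.2242] [-180.      0.     92.49] 21.7
avg F,T [-3.45  0.11 -1.79  0.06  0.63 -0.18] pos [ 0.5387 -0.1198  0.2222] [-1.7999e+02 -1.0000e-02  9.2490e+01] 22.5667
avg F,T [-2.88 -0.19 -0.35 -0.09  0.53 -0.13] pos [ 0.5388 -0.1198  0.2203] [179.99   0.    92.49] 23.4333
```

```bash

python3 -m handwheel '[[0,0,0.0005,0,0,0],[0,0,0.0005,0,0,0],[0,0,0.0005,0,0,0],[0,0,0.0005,0,0,0],[0,0,0,0,0,0],[0,0,0,0,0,0],[0,0,0,0,0,0],[0,0,0,0,0,0]]' >/dev/null; python3 f.py
python3 -m handwheel '[[0,0,0.0005,0,0,0],[0,0,0.0005,0,0,0],[0,0,0.0005,0,0,0],[0,0,0,0,0,0],[0,0,0,0,0,0],[0,0,0,0,0,0],[0,0,0,0,0,0],[0,0,0,0,0,0]]' >/dev/null; python3 f.py
python3 -m handwheel '[[0,0,0.0005,0,0,0],[0,0,0.0005,0,0,0],[0,0,0,0,0,0],[0,0,0,0,0,0],[0,0,0,0,0,0],[0,0,0,0,0,0],[0,0,0,0,0,0],[0,0,0,0,0,0]]' >/dev/null; python3 f.py
```

```text
avg F,T [-2.73 -1.03  1.25 -0.24  0.48 -0.17] pos [ 0.5388 -0.1199  0.2183] [180.     0.    92.49] 24.3
avg F,T [-1.43 -1.36  1.82 -0.29  0.17 -0.04] pos [ 0.5389 -0.1198  0.2169] [179.98   0.    92.49] 25.1667
avg F,T [ 0.16 -1.57  2.95 -0.34  0.02  0.  ] pos [ 0.5388 -0.1199  0.2158] [179.99   0.    92.49] 26.0333
```

```bash

python3 -m handwheel '[[0,0,0.0005,0,0,0],[0,0,0.0005,0,0,0],[0,0,0,0,0,0],[0,0,0,0,0,0],[0,0,0,0,0,0],[0,0,0,0,0,0],[0,0,0,0,0,0],[0,0,0,0,0,0]]' >/dev/null; python3 f.py
python3 - <<'E'
from h import *
w=snap('wrist','w7');s=snap('side','s7')
f=lambda im:cv2.resize(im,(400,480),interpolation=cv2.INTER_CUBIC)
cv2.imwrite('pics/c7.png',np.hstack([f(s['img'][165:225,315:365]),f(w['img'][320:480,253:387])])[:,:,::-1])
E
```

```text
avg F,T [ 0.52 -1.75  3.07 -0.49 -0.09 -0.02] pos [ 0.5388 -0.1198  0.2148] [180.     0.    92.49] 26.9
```

View pics/c7.png

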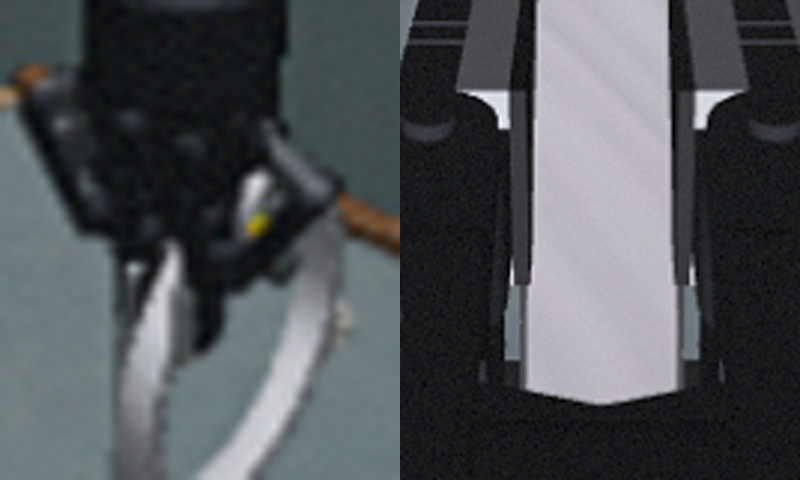

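```bash

python3 -m handwheel '[[0,0,0.0005,0,0,0],[0,0,0.0005,0,0,0],[0,0,0,0,0,0],[0,0,0,0,0,0],[0,0,0,0,0,0],[0,0,0,0,0,0],[0,0,0,0,0,0],[0,0,0,0,0,0]]' >/dev/null; python3 f.py
python3 -m handwheel '[[0,0,-0.0005,0,0,0],[0,0,-0.0005,0,0,0],[0,0,-0.0005,0,0,0],[0,0,0,0,0,0],[0,0,0,0,0,0],[0,0,0,0,0,0],[0,0,0,0,0,0],[0,0,0,0,0,0]]' >/dev/null; python3 f.py
python3 -m handwheel '[[0,0,-0.0005,0,0,0],[0,0,-0.0005,0,0,0],[0,0,0,0,0,0],[0,0,0,0,0,0],[0,0,0,0,0,0],[0,0,0,0,0,0],[0,0,0,0,0,0],[0,0,0,0,0,0]]' >/dev/null; python3 f.py
```

```text
avg F,T [ 0.64 -1.86  4.17 -0.55 -0.13  0.03] pos [ 0.5388 -0.1199  0.2138] [-180.      0.     92.49] 27.8667
avg F,T [ 0.32 -2.25  3.14 -0.53 -0.13  0.03] pos [ 0.5388 -0.1198  0.2153] [180.    -0.    92.49] 28.7333
avg F,T [ 0.87 -1.97  2.24 -0.43 -0.08  0.02] pos [ 0.5388 -0.1198  0.2163] [-180.     -0.     92.49] 29.6
```

```bash

python3 -m handwheel '[[0,0,-0.0005,0,0,0],[0,0,-0.0005,0,0,0],[0,0,0,0,0,0],[0,0,0,0,0,0],[0,0,0,0,0,0],[0,0,0,0,0,0],[0,0,0,0,0,0],[0,0,0,0,0,0]]' >/dev/null; python3 f.py
python3 -m handwheel '[[0,0,-0.0005,0,0,0],[0,0,-0.0005,0,0,0],[0,0,0,0,0,0],[0,0,0,0,0,0],[0,0,0,0,0,0],[0,0,0,0,0,0],[0,0,0,0,0,0],[0,0,0,0,0,0]]' >/dev/null; python3 f.py
```

```text
avg F,T [ 1.17 -0.49 -1.66 -0.03 -0.16  0.04] pos [ 0.5387 -0.1197  0.2171] [-1.7998e+02 -2.0000e-02  9.2500e+01] 30.4667
avg F,T [  2.09   2.71 -13.98   1.13  -0.24   0.12] pos [ 0.5386 -0.1195  0.2178] [-1.7995e+02 -5.0000e-02  9.2500e+01] 31.3333
```

The catch has snapped: lifting about 3 mm from the lowest press, the pull jumps to −14 N, so the rim is held. I'll ease back down, release and withdraw upward.

```bash

python3 -m handwheel '[[0,0,0.0005,0,0,0],[0,0,0.0005,0,0,0],[0,0,0.0005,0,0,0],[0,0,0,0,0,0],[0,0,0,0,0,0],[0,0,0,0,0,0],[0,0,0,0,0,0],[0,0,0,0,0,0]]' - 20; python3 f.py
python3 -m handwheel '[[0,0,0,0,0,0],[0,0,0,0,0,0],[0,0,0,0,0,0],[0,0,0,0,0,0],[0,0,0,0,0,0],[0,0,0,0,0,0],[0,0,0,0,0,0],[0,0,0,0,0,0]]' 0.2; python3 f.py
python3 -m handwheel '[[0,0,-0.005,0,0,0],[0,0,-0.01,0,0,0],[0,0,-0.015,0,0,0],[0,0,-0.015,0,0,0],[0,0,-0.015,0,0,0],[0,0,-0.02,0,0,0],[0,0,-0.02,0,0,0],[0,0,-0.02,0,0,0]]'; python3 f.py
python3 - <<'E'
from h import *
w=snap('wrist','w8');s=snap('side','s8')
f=lambda im:cv2.resize(im,(400,480),interpolation=cv2.INTER_CUBIC)
cv2.imwrite('pics/c8.png',np.hstack([f(s['img'][160:280,290:390]),f(w['img'][:,120:520])])[:,:,::-1])
E
```

```text
time: 32.05
ee_pos: [0.5388, -0.12, 0.2172]
tcp_rot: [180.0, 0.0, 92.5]
wrist_force: [-1.1, 3.9, -4.9]
opening: 0.0143
avg F,T [-1.13  3.61 -5.04  0.81  0.25 -0.06] pos [ 0.5389 -0.12    0.2171] [1.7997e+02 2.0000e-02 9.2480e+01] 32.2
time: 32.92
ee_pos: [0.5388, -0.1199, 0.2168]
tcp_rot: [180.0, 0.0, 92.5]
wrist_force: [0.5, 1.3, -1.4]
opening: 0.0512
avg F,T [ 0.06  0.37 -0.64  0.    0.02 -0.03] pos [ 0.5388 -0.1198  0.2168] [-180.      0.     92.49] 33.0667
time: 33.78
ee_pos: [0.5386, -0.1198, 0.3388]
tcp_rot: [179.9, 0.0, 92.5]
wrist_force: [0.3, 0.7, 0.3]
opening: 0.0514
avg F,T [-0.7   0.26  0.68  0.01 -0.01 -0.01] pos [ 0.5392 -0.1199  0.3391] [1.798e+02 5.000e-02 9.249e+01] 33.9333
```

View pics/c8.png

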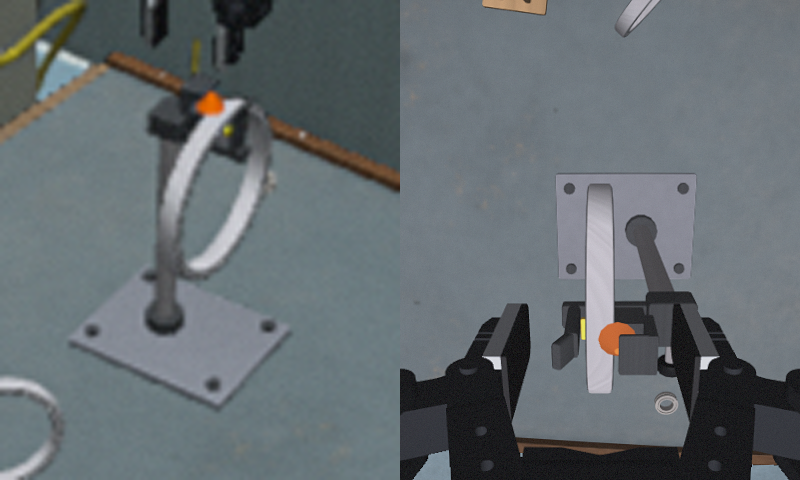

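The ring hangs on the hook with the orange catch over its rim, at about (612,340) in the right half and (210,103) in the left half. The gripper is well clear, so I'm handing in.

```bash
python3 -m handwheel '[[0,0,-0.01,0,0,0],[0,0,0,0,0,0],[0,0,0,0,0,0],[0,0,0,0,0,0],[0,0,0,0,0,0],[0,0,0,0,0,0],[0,0,0,0,0,0],[0,0,0,0,0,0]]'; python3 -c "
from workcell import order; print(order.job_done())"
```

```text
time: 34.75
ee_pos: [0.5387, -0.1198, 0.3466]
tcp_rot: [-180.0, -0.0, 92.5]
wrist_force: [0.2, -0.0, -0.4]
opening: 0.0514
the job is handed in; nothing more can be done
None
```

The large ring now hangs on the J-hook with the orange catch over its rim, and I handed the job in at 34.75 s of the 66 s allowed.

- **Handling:** I lifted the ring from the cradle by its rim, 50 mm to the side of its top. I brought it over the hook tip from the front and lowered it in 1 to 2 mm steps by feel.
- **Pressing:** The most I pressed down was about 5 N, which puts the seat roughly 7.5 mm down, short of the 12 mm limit.
- **Snap check:** The catch's sideways push on the ring dropped to zero during the press. When I then lifted the ring slightly, the catch held it. That pull averaged 14 N, more than I intended but under 25 N.
- **Release:** About 5 N of residual pull was still on the hook when I opened the fingers.
- **Last checks:** The pictures showed the ring hanging still with the catch over the rim. The gripper was clear, and the wrist force read about zero.
- **Not fully checked:** I took no last overall picture of the tools and bearings, but nothing was moved near them. None of the checks failed or disagreed.

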